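# Leak-check the chamber's lid seam

## Robot

A 6-joint arm with a two-finger parallel gripper is mounted at the origin on the work surface. World frame = base frame: x ahead of the robot, y to its left, z up, the work surface at z = 0. Lengths are in mm, angles in rad, forces in N, time in s.
With the tool pointing down it reaches from about 350 to 875 mm from the base axis. Payload 15.5 kg.
Tool frame: the origin (TCP) lies between the finger pads; the fingertips stand 11 mm ahead of it and the grasp point (between the pads) lies 8 mm behind it; z points along the fingers, y is the line along which they close (so a half turn about z gives the same grasp; the last joint's range is limited). The gripper opens to 85 mm and grips with 20 to 120 N. Pads are 22 mm wide; open, the fingers measure 114 mm over their backs; the gripper's body (76 mm by 85 mm) begins 54 mm behind the grasp point. The pads swing forward as they close: fully open they stand 13 mm farther back than shut.
Start: joints at [-1.383, 0.494, 1.345, -0, 1.302, -0.096], TCP at [174.405, -600.175, 242.277] pointing down, gripper open.
Joint ranges: [-2.91, 2.91], [-0.82, 2.16], [0.22, 2.67], [-1.22, 4.37], [0.12, 2.79], [-3.08, 3.08]. Speed limits (rad/s): [1.89, 1.89, 2.57, 3.01, 3.01, 3.01].

## Interface

Orientations are given as [roll, pitch, yaw] about the fixed x, y, z axes, in that order (R = Rz(yaw) Ry(pitch) Rx(roll)).
In Python, from cell import * gives the robot as it stands.
- The arm moves only by the tool drive_tool, never from a script. Its argument "increments" is a list of rows, each a list of 7 numbers: the finger opening in mm, from 0 to 85.4, then the shift along the tool's x, y, z in units of 50 mm (1.0 is 50 mm), then the turn, a rotation vector about the tool's x, y, z in units of 8 degrees (1.0 is 8 degrees). In form: [[grip, x, y, z, rx, ry, rz], ...]. A call has 1 to 10 rows; each row is the pose to reach, as a shift and turn from the pose commanded when the call began, along the tool's axes at that moment; what a row does not reach only later rows make up. A row lasts 1/10 s, in which the tool goes at most 50 mm and 8.59 degrees, less where a joint would pass 70% of its speed; a pose out of reach is approached as far as the arm can. A call with a gripper value outside its range is refused whole. The fingers move at their own pace and stop on an object; the grip force is fixed at half the most. Time passes only in rows, so rows that repeat a pose let the fingers close. It gives the time, the measured TCP pose, the force, the opening and the grip force at its end, in the units of the state.
- sense(): the state, without advancing time (a new reading comes with each control period).
- capture(name): name is "side" or "top"; returns a dict with "img" (480x640x3 uint8, blue, green, red), "depth" (480x640 float32, mm along the optical axis (not along the pixel's ray), 0 where there is no reading), "mtx" (3x3 intrinsics, pixels), "rvec" (rotation vector, rad) and "tvec" (3), from world to camera coordinates, as OpenCV has them. Camera axes: x right, y down, z forward; pixel columns grow to the right and rows downward; lengths in mm; the calibration is good to about 2 mm. A picture is of the moment at which its call begins.
- job_done(): hands the job in; it is judged then, once.
The state is a dict: "clock": time; "qpos": joint angles; "joint_vel": joint speeds; "effort": joint torques, N m; "ee_pos": TCP position; "tcp_rot": TCP orientation; "wrist_force": force on the tool from outside, world axes, zero at the start; "torque": the same for the moment, N m; "grip_width": finger opening in mm; "gripper_force": force on a finger pad.
Only numpy, scipy, OpenCV 4.12 (cv2) and the standard library are available. Lean on these libraries where they do the work, as an engineer would, in place of code of your own. Each camera call takes 0.05 s, during which the arm holds its last target. There are 200 camera calls.

## Task

Leak-check the sample chamber: first turn the leak meter's peak pointer fully back to its zero stop. Then take the wand from its rest and pass its tip along the whole L-shaped lid seam, from the spout end round the corner to the clasp end, slowly (about 3 cm a second), keeping the tip right over the dark line, within a centimetre above it and without pressing on the chamber. Lay the wand back in its rest just as it lay, and leave everything else where it stands.

Things in the scene. Friction and masses are not known exactly. Their poses are not given: they have to be found in the camera images.
- meter: leak meter: grey box 130 (x) x 110 (y) x 60 mm tall, fixed, with a round white dial, 100 mm wide, on its top. Origin: centre of its underside; z up; -x is its front (display side), the top of the scale is towards +x
- pointer (a joint): peak pointer on the leak meter, turned by its black grip about the upright axis through the dial's centre. 0 = against the zero stop (by the steel pin at the left end of the scale, seen from the meter's front); grows clockwise seen from above, up to 1.6 rad, so it is reset counter-clockwise; it stays where it is left
- pointer_grip (a point): point on the pointer's axis at gripping height, 88 mm above the bench. The grip is an upright black bar 50 mm long, 14 mm wide, from 64 to 96 mm above the bench, centred on the axis. This point turns with the pointer: x along the bar, towards the needle; z up. With the pointer at 0, x stands 45 degrees counter-clockwise from the meter's x
- rest: wand rest, fixed: dark base plate 150 (x) x 80 x 8 mm with two U-shaped aluminium supports at x = -45 and +45 mm, 12 mm thick along x; saddles 80 mm above the bench, 34 mm wide between prongs that rise to 96 mm. Origin: centre of its underside, z up; x runs along the lying wand, towards its hanging tip
- wand: leak-detector wand, loose, about 0.12 kg: white handle 130 (x) x 24 (y) x 26 mm (z) with a grey band at its back end; from its front end (+x) a steel tube 8 mm thick runs on, then bends down at a right angle. Origin: centre of the handle's underside, z up; it lies in the rest with x along the rest's x, origin about 80 mm above the bench
- wand_tip (a point): end of the wand's tube: at x = +100 mm, y = 0, z = -55 mm from the wand's origin (below the handle's underside), axes as the wand's
- chamber: gas-tight sample chamber, fixed: white box 130 (x) x 190 (y) x 80 mm tall. A grey lid flush with its top covers one corner; the lid's two inner edges form one L-shaped dark seam. A brass spout sticks out 42 mm on the +y side at the seam's start; a steel clasp is on the -x side at its end. A lid handle arch (x = -15, y = 0 to 56 mm) rises 22 mm. Origin: centre of its underside, z up
- seam_start (a point): start of the seam to follow (20 mm in from the spout's side), at x = 35, y = 75, z = 81 mm from the chamber's origin, on the top surface
- seam_corner (a point): corner of the L-shaped seam, at x = 35, y = -45, z = 81 mm from the chamber's origin; the seam runs straight from start to corner (120 mm) and straight from corner to end (80 mm)
- seam_end (a point): end of the seam to follow (20 mm in from the clasp's side), at x = -45, y = -45, z = 81 mm from the chamber's origin
- tip_box: bystander, loose: tip box 84 x 122 x 59 mm with an orange perforated top; origin: centre of its underside
- tube_rack: bystander, loose: white rack 90 x 170 mm, 106 mm tall, with eight capped tubes; origin: centre of its underside
- jar: bystander, loose: jar, 72 mm wide, 95 mm tall; origin: centre of its underside
- beaker: bystander, loose: glass beaker, 76 mm wide, 95 mm tall; origin: centre of its underside
- tape: bystander, loose: roll of paper tape lying flat, 96 mm wide, 24 mm tall; origin: centre of its underside
- timer: bystander, loose: flat white timer 60 x 80 x 24 mm; origin: centre of its underside
Things that resemble listed ones, but are neither listed nor needed, are in the scene too. Leave any brown or red look-alike of the wand alone.

How it is judged:
By the outcome, as a careful person would: the job done as asked, in the order asked, and still so for the second after the job is handed in, with the robot touching nothing.
It also fails if it takes over 72 s, if anything falls off the work surface, if the arm or the gripper's body presses on something with over 40 N, if the wrist force passes 120 N, or if a joint passes its speed limit or range.

## Working session

There is one attempt and no reset: what is moved stays moved. The work goes in short steps, Python scripts to look and compute and a tool call to move; the robot and the scene stay as the last step left them, time stands still between calls to the robot, and variables do not carry over. Pictures are saved under pics/ and viewed, at most 11 in all, crops included, and the job is handed in when it is done.

Besides the shell and the picture viewer there is one more tool, called after "Call:" by a JSON object that holds its "name" and its "arguments", one argument or row to a line. drive_tool: Moves the arm, as the interface text tells. Its arguments: {"type":"object","properties":{"increments":{"type":"array"}},"required":["increments"]}

```bash
mkdir -p pics; ls; python3 - <<'E'
from cell import *
import cv2,numpy as np
for n in("top","side"):
    c=capture(n); cv2.imwrite(f"pics/{n}0.png",c["img"]); np.savez(f"{n}0.npz",**c); print(n,c["mtx"].tolist(),c["rvec"],c["tvec"])
print(sense())
E
```

```text
pics
top [[540.500261439131, 0.0, 322.0352579794378], [0.0, 540.500261439131, 242.85750907385284], [0.0, 0.0, 1.0]] [ 2.18901775 -2.13437993  0.08213495] [ -54.11677648  512.79627668 1243.4260462 ]
side [[586.1090329871371, 0.0, 326.02939103649516], [0.0, 586.1090329871371, 248.3977700035881], [0.0, 0.0, 1.0]] [ 0.63518076 -2.46793105  1.33293109] [ 443.96143784  223.14011983 1258.22382427]
{'clock': 0.1, 'qpos': array([-1.38352934e+00,  4.94108337e-01,  1.34608071e+00,  1.35782175e-05,
        1.30251553e+00, -9.54980706e-02]), 'joint_vel': array([ 7.41218829e-05, -1.87557059e-03, -2.74479754e-04, -1.87223617e-03,
        5.16544755e-04, -2.84669966e-04]), 'effort': array([-1.16570620e-03, -8.83593178e+01, -3.84560430e+01, -1.89734924e-04,
        5.34650826e-03,  7.83630458e-05]), 'ee_pos': array([ 174.33041331, -599.85865651,  241.76387452]), 'tcp_rot': array([-3.14048704e+00, -1.19054016e-04,  2.82761381e-01]), 'wrist_force': array([0.37406015, 0.68709983, 0.73325744]), 'torque': array([ 0.01530953, -0.00977213,  0.00841217]), 'gripper_force': 0.0, 'grip_width': 85.12297457853637}
```

View pics/top0.png

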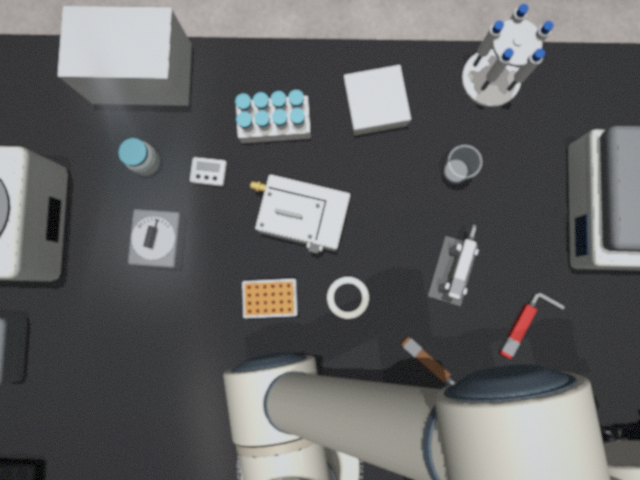

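View pics/side0.png

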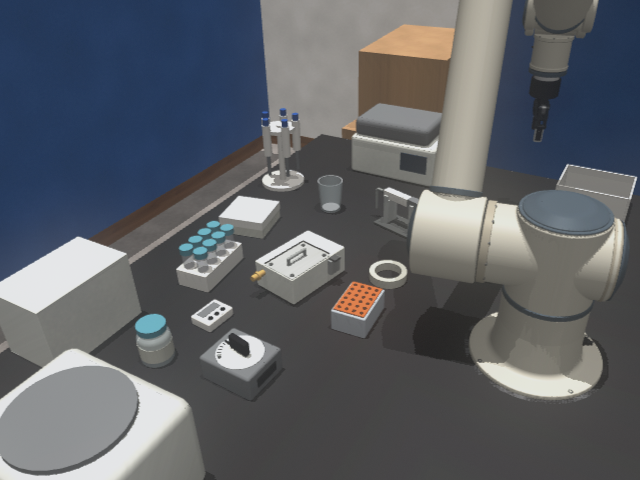

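The top view shows the meter at about (153,238), the chamber at (303,212), the white wand in its rest at (460,265), and red and brown look-alikes at (520,330) and (430,360). I'll enlarge the three that matter.

```bash
python3 - <<'E'
import cv2,numpy as np
a=np.load("top0.npz")["img"]
def crop(x0,y0,w,h,s): return cv2.resize(a[y0:y0+h,x0:x0+w],None,fx=s,fy=s,interpolation=cv2.INTER_CUBIC)
o=np.zeros((600,800,3),np.uint8)
o[:300,:330]=crop(122,203,66,60,5)
o[:450,340:790]=crop(420,215,75,75,6)
o[460:600,340:480]=crop(425,275,35,35,4)
o[300:600,:330][:]=cv2.resize(crop(250,170,110,90,3),(330,270)).__class__(0) if 0 else 0
c=crop(248,170,110,90,3); o[310:580,:330]=c
cv2.imwrite("pics/c1.png",o)
E
```

```text
(no output)
```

View pics/c1.png

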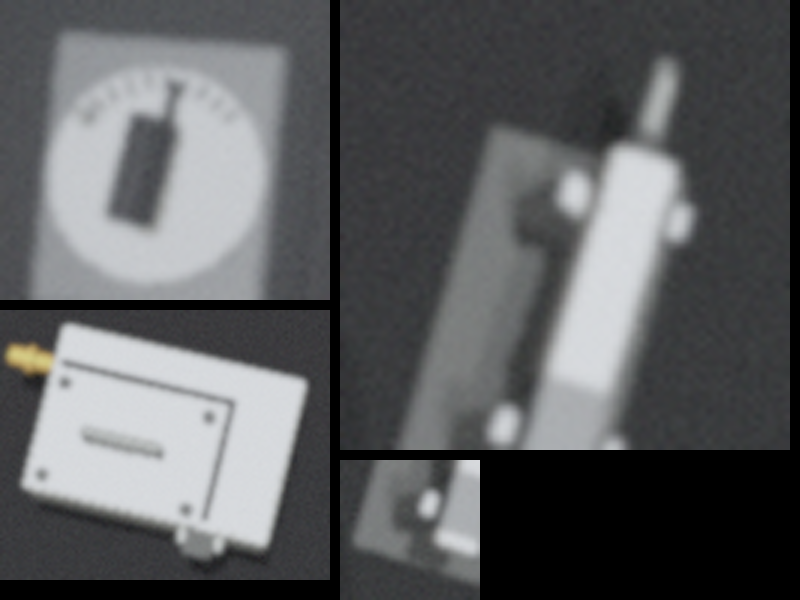

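The crops show these full-frame pixels:
- **Dial:** centre about (153,238), with the needle tip at (156.4,220).
- **Chamber:** seam corner about (326,201), with seam ends at (269,187.7) and (316.3,240).
- **Wand:** handle front corners (465,239) and (477,242).

Next I'll measure with depth, using the hand-read pixels as a cross-check.

```bash
cat > h.py <<'E'
import cv2,numpy as np
def load(n): 
    c=dict(np.load(n)); c["R"]=cv2.Rodrigues(c["rvec"])[0]; c["t"]=c["tvec"].ravel(); return c
def rays(c,uv): 
    uv=np.atleast_2d(np.float64(uv)); return np.c_[uv,np.ones(len(uv))]@np.linalg.inv(c["mtx"]).T
def atz(c,uv,z):
    d=rays(c,uv)@c["R"]; o=-c["R"].T@c["t"]; return o+d*((z-o[2])/d[:,2])[:,None]
def cloud(c):
    v,u=np.mgrid[:480,:640]; r=rays(c,np.c_[u.ravel(),v.ravel()])*c["depth"].reshape(-1,1)
    p=(r-c["t"])@c["R"]; p[c["depth"].ravel()==0]=np.nan; return p
def proj(c,P): return cv2.projectPoints(np.float64(P),c["rvec"],c["tvec"],c["mtx"],None)[0][:,0]
def rect(p,x,y,z):
    m=(p[:,0]>x[0])&(p[:,0]<x[1])&(p[:,1]>y[0])&(p[:,1]<y[1])&(p[:,2]>z[0])&(p[:,2]<z[1])
    q=p[m]; return q,cv2.minAreaRect(np.float32(q[:,:2]))
E
python3 - <<'E'
from h import *
np.set_printoptions(precision=1,suppress=True)
T=load("top0.npz");S=load("side0.npz")
print("cam",-T["R"].T@T["t"],-S["R"].T@S["t"])
ch=atz(T,[(269.7,174),(349.7,193.3),(337.3,250),(255.3,229.3)],80);print("chamber",ch.mean(0),ch)
print("seam",atz(T,[(269,187.7),(326,201),(316.3,240)],81))
print("dial",atz(T,[(153.2,237.8)],63)," grip",atz(T,[(150.6,237.2),(148,225.4),(158,228),(153,249),(143.4,246.4)],96),"needle",atz(T,[(156.4,220)],66))
print("meter top edge",atz(T,[(134.4,209.4),(179.4,212.2)],60))
w=atz(T,[(465.3,239.2),(476.7,241.7),(454.7,277.5),(465.3,280.3)],106);print("wand",w,"tip",atz(T,[(474,226)],93))
for n,c in(("T",T),("S",S)):
    p=cloud(c)
    for nm,P,zr in(("ch",ch.mean(0),(74,86)),("meter",atz(T,[(153.2,237.8)],63)[0],(54,68)),("grip",atz(T,[(151,238)],96)[0],(86,105)),("wand",w.mean(0),(102,112))):
        q,r=rect(p,(P[0]-130,P[0]+130),(P[1]-130,P[1]+130),zr); print(n,nm,len(q),np.array(r[0]),np.array(r[1]),r[2],np.nanmedian(q[:,2]))
E
```

```text
cam [ 391.9  -69.1 1285.9] [ -94.8 1022.1  881.1]
chamber [578.7   2.7  80. ] [[ 663.    80.8   80. ]
 [ 622.6 -101.9   80. ]
 [ 493.4  -77.    80. ]
 [ 535.6  108.8   80. ]]
seam [[631.2  81.1  81. ]
 [603.6 -48.9  81. ]
 [514.6 -29.4  81. ]]
dial [[512.5 344.9  63. ]]  grip [[510.4 339.6  96. ]
 [536.8 347.   96. ]
 [531.5 324.2  96. ]
 [484.2 332.7  96. ]
 [489.5 354.6  96. ]] needle [[553.3 338.8  66. ]]
meter top edge [[577.6 393.3  60. ]
 [573.5 288.5  60. ]]
wand [[ 521.7 -355.6  106. ]
 [ 516.8 -380.3  106. ]
 [ 437.6 -332.8  106. ]
 [ 432.1 -355.6  106. ]] tip [[ 553.  -377.9   93. ]]
T ch 4656 [571.7   5.3] [189.8 149.1] 77.74769592285156 79.80715657629247
T meter 2338 [513.9 344.8] [111.3 129.5] 87.3073501586914 59.6176750363895
T grip 159 [514.  345.6] [16.6 49.8] 80.59061431884766 94.45936947622225
T wand 643 [ 468.5 -352.9] [ 25.2 150.8] 73.36371612548828 106.06537470496731
S ch 2279 [569.2   6.1] [198.5 152.7] 77.55106353759766 81.27153620108109
S meter 2131 [511.7 347.7] [113.9 131.7] 87.02088165283203 61.140416087447846
S grip 179 [512.8 348. ] [15.1 51.5] 79.67700958251953 95.4719993942767
S wand 217 [ 465.4 -347.7] [ 31.8 129.4] 75.9511947631836 107.1851897298128
```

```bash
cat > g.py <<'E'
# usage: g.py "x y z yawdeg" ... ; first "cur" uses measured state; prints row of each goal relative to the previous one
import sys,numpy as np
from cell import *
from scipy.spatial.transform import Rotation as R
def row(p0,r0,g):
    r1=R.from_euler("xyz",[180,0,g[3]],degrees=True)
    return np.round(np.r_[r0.inv().apply(np.array(g[:3])-p0)/50,np.degrees((r0.inv()*r1).as_rotvec())/8],2)
if __name__=="__main__":
    s=sense(); p=np.array(s["ee_pos"]); r=R.from_euler("xyz",s["tcp_rot"])
    print(s["clock"],p.round(1),np.degrees(s["tcp_rot"]).round(1),s["wrist_force"].round(1),s["grip_width"],s["gripper_force"])
    for a in sys.argv[1:]:
        g=[float(v) for v in a.split()]; print(a,"->",row(p,r,g).tolist())
        p=np.array(g[:3]); r=R.from_euler("xyz",[180,0,g[3]],degrees=True)
E
python3 g.py "480 -300 240 -9.4" "513 100 220 -9.4" "513 346 200 -9.4" "513 346 80 -9.4"
```

```text
0.1 [ 174.3 -599.9  241.8] [-179.9   -0.    16.2] [0.4 0.7 0.7] 85.12297457853637 0.0
480 -300 240 -9.4 -> [7.54, -4.05, 0.04, -0.01, 0.0, 3.2]
513 100 220 -9.4 -> [-0.66, -8.0, 0.4, 0.0, 0.0, 0.0]
513 346 200 -9.4 -> [-0.8, -4.85, 0.4, 0.0, 0.0, 0.0]
513 346 80 -9.4 -> [0.0, -0.0, 2.4, 0.0, 0.0, 0.0]
```

Call:
{"name": "drive_tool", "arguments": {
  "increments": [
    [50, 7.54, -4.05, 0.04, 0, 0, 3.2],
    [50, 7.54, -4.05, 0.04, 0, 0, 3.2],
    [50, 7.54, -4.05, 0.04, 0, 0, 3.2],
    [50, 7.54, -4.05, 0.04, 0, 0, 3.2],
    [50, 7.54, -4.05, 0.04, 0, 0, 3.2],
    [50, 7.54, -4.05, 0.04, 0, 0, 3.2],
    [50, 7.54, -4.05, 0.04, 0, 0, 3.2],
    [50, 7.54, -4.05, 0.04, 0, 0, 3.2],
    [50, 7.54, -4.05, 0.04, 0, 0, 3.2],
    [50, 7.54, -4.05, 0.04, 0, 0, 3.2]
  ]
}}

```text
clock: 1.1
ee_pos: [482.5, -297.2, 240.0]
tcp_rot: [-3.141, -0.0, -0.16]
wrist_force: [-0.9, -0.6, 0.3]
grip_width: 50.1
gripper_force: 0.0
```

Call:
{"name": "drive_tool", "arguments": {
  "increments": [
    [50, -0.66, -8, 0.4, 0, 0, 0],
    [50, -0.66, -8, 0.4, 0, 0, 0],
    [50, -0.66, -8, 0.4, 0, 0, 0],
    [50, -0.66, -8, 0.4, 0, 0, 0],
    [50, -0.66, -8, 0.4, 0, 0, 0],
    [50, -0.66, -8, 0.4, 0, 0, 0],
    [50, -0.66, -8, 0.4, 0, 0, 0],
    [50, -0.66, -8, 0.4, 0, 0, 0],
    [50, -0.66, -8, 0.4, 0, 0, 0]
  ]
}}

```text
clock: 2.0
ee_pos: [512.4, 103.9, 219.9]
tcp_rot: [-3.141, 0.001, -0.16]
wrist_force: [-0.4, -0.7, -0.4]
grip_width: 49.7
gripper_force: 0.0
```

Call:
{"name": "drive_tool", "arguments": {
  "increments": [
    [50, -0.8, -4.85, 0.4, 0, 0, 0],
    [50, -0.8, -4.85, 0.4, 0, 0, 0],
    [50, -0.8, -4.85, 0.4, 0, 0, 0],
    [50, -0.8, -4.85, 0.4, 0, 0, 0],
    [50, -0.8, -4.85, 0.4, 0, 0, 0],
    [50, -0.8, -4.85, 0.4, 0, 0, 0],
    [50, -0.8, -4.85, 0.4, 0, 0, 0]
  ]
}}

```text
clock: 2.7
ee_pos: [512.7, 345.2, 199.7]
tcp_rot: [3.141, 0.001, -0.163]
wrist_force: [0.4, -1.5, 0.0]
grip_width: 50.3
gripper_force: 0.0
```

```bash
python3 g.py "513 346 200 -9.4" "513 346 120 -9.4" "513 346 81 -9.4"; python3 - <<'E'
from cell import *
import cv2,numpy as np
o=np.zeros((480,760,3),np.uint8)
for n,x,y,k in(("top",110,190,0),("side",190,260,1)):
    c=capture(n); np.savez(f"{n}1.npz",**c); o[:,k*380:k*380+380]=cv2.resize(c["img"][y:y+120,x:x+95],(380,480),interpolation=cv2.INTER_CUBIC)
cv2.imwrite("pics/m1.png",o)
E
```

```text
2.7 [512.7 345.2 199.7] [179.9   0.   -9.3] [ 0.4 -1.5  0. ] 50.282454404781305 0.0
513 346 200 -9.4 -> [0.0, -0.02, -0.01, 0.01, 0.0, 0.01]
513 346 120 -9.4 -> [0.0, -0.0, 1.6, 0.0, 0.0, 0.0]
513 346 81 -9.4 -> [0.0, -0.0, 0.78, 0.0, 0.0, 0.0]
```

View pics/m1.png

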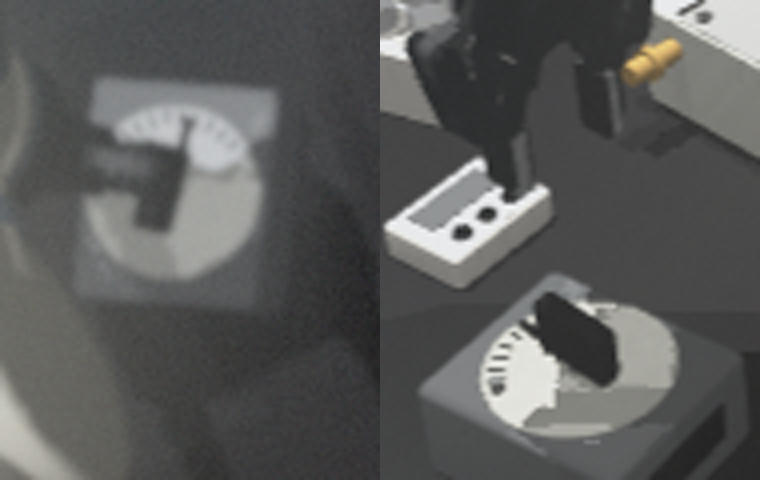

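The gripper is above and outboard of the dial, which fits the parallax, and the grip is clear between the fingers. Next I descend and grip.

Call:
{"name": "drive_tool", "arguments": {
  "increments": [
    [50, 0, -0.01, 0.8, 0, 0, 0],
    [50, 0, -0.01, 1.6, 0, 0, 0],
    [50, 0, -0.01, 2.0, 0, 0, 0],
    [50, 0, -0.01, 2.37, 0, 0, 0],
    [50, 0, -0.01, 2.37, 0, 0, 0],
    [0, 0, -0.01, 2.37, 0, 0, 0],
    [0, 0, -0.01, 2.37, 0, 0, 0],
    [0, 0, -0.01, 2.37, 0, 0, 0],
    [0, 0, -0.01, 2.37, 0, 0, 0],
    [0, 0, -0.01, 2.37, 0, 0, 0]
  ]
}}

```text
clock: 3.8
ee_pos: [514.1, 348.2, 83.8]
tcp_rot: [-3.136, -0.003, -0.164]
wrist_force: [-2.6, 17.9, 1.2]
grip_width: 12.8
gripper_force: 61.9
```

Call:
{"name": "drive_tool", "arguments": {
  "increments": [
    [0, 0, -0.06, 0, 0, 0, 0],
    [0, 0, -0.06, 0, 0, 0, -0.7],
    [0, 0, -0.06, 0, 0, 0, -1.4],
    [0, 0, -0.06, 0, 0, 0, -2.1],
    [0, 0, -0.06, 0, 0, 0, -2.8],
    [0, 0, -0.06, 0, 0, 0, -3.5],
    [0, 0, -0.06, 0, 0, 0, -4.2],
    [0, 0, -0.06, 0, 0, 0, -4.9],
    [0, 0, -0.06, 0, 0, 0, -5.5],
    [0, 0, -0.06, 0, 0, 0, -5.5]
  ]
}}

```text
clock: 4.8
ee_pos: [514.3, 348.6, 83.7]
tcp_rot: [3.141, -0.002, 0.607]
wrist_force: [-0.2, -4.0, 9.7]
grip_width: 12.9
gripper_force: 63.3
```

Call:
{"name": "drive_tool", "arguments": {
  "increments": [
    [0, 0, 0, 0, 0, 0, -0.3],
    [0, 0, 0, 0, 0, 0, -0.6],
    [0, 0, 0, 0, 0, 0, -0.8],
    [0, 0, 0, 0, 0, 0, -0.8]
  ]
}}

```text
clock: 5.2
ee_pos: [514.4, 348.6, 83.7]
tcp_rot: [3.14, -0.002, 0.717]
wrist_force: [0.0, -4.9, 9.5]
grip_width: 12.5
gripper_force: 63.3
```

```bash
python3 -c "
from cell import *;s=sense();print(s['tcp_rot'],s['torque'],s['wrist_force'],s['effort'][5])"
```

```text
[ 3.14030814e+00 -2.39406556e-03  7.16878574e-01] [-1.02283883 -0.18847576  0.05954975] [ 0.03510644 -4.889203    9.49480418] -0.751735121011734
```

Call:
{"name": "drive_tool", "arguments": {
  "increments": [
    [0, 0, 0, 0, 0, 0, -0.2],
    [0, 0, 0, 0, 0, 0, -0.4],
    [0, 0, 0, 0, 0, 0, -0.4]
  ]
}}

```text
clock: 5.5
ee_pos: [514.4, 348.7, 83.7]
tcp_rot: [3.14, -0.002, 0.772]
wrist_force: [-0.2, -4.6, 10.2]
grip_width: 12.8
gripper_force: 64.3
```

```bash
python3 -c "
from cell import *;s=sense();print(s['tcp_rot'],s['torque'],s['wrist_force'],s['effort'][5])"
```

```text
[ 3.14043672e+00 -2.49146852e-03  7.71961545e-01] [-0.85956732 -0.14615244 -0.7360595 ] [-0.16804746 -4.55771897 10.19896216] -1.5324816852807999
```

Call:
{"name": "drive_tool", "arguments": {
  "increments": [
    [0, 0, 0, 0, 0, 0, -0.2],
    [0, 0, 0, 0, 0, 0, -0.4],
    [0, 0, 0, 0, 0, 0, -0.4]
  ]
}}

```text
clock: 5.8
ee_pos: [514.4, 348.8, 83.8]
tcp_rot: [3.141, -0.003, 0.827]
wrist_force: [-0.9, -3.9, 10.1]
grip_width: 12.8
gripper_force: 78.0
```

```bash
python3 -c "
from cell import *;s=sense();print(s['tcp_rot'],s['torque'],s['wrist_force'],s['effort'][5])"
```

```text
[ 3.14065465e+00 -2.69296910e-03  8.26762438e-01] [-0.58171194 -0.1546752  -1.72631287] [-0.93265639 -3.867876   10.13409466] -2.4756887555122375
```

Torque climbs steadily, so the pointer is on its stop. I release and lift.

Call:
{"name": "drive_tool", "arguments": {
  "increments": [
    [50, 0, 0, 0, 0, 0, 0],
    [50, 0, 0, 0, 0, 0, 0],
    [50, 0, 0, 0, 0, 0, 0],
    [50, 0, 0, -0.6, 0, 0, 0],
    [50, 0, 0, -1.4, 0, 0, 0],
    [50, 0, 0, -2.4, 0, 0, 0],
    [50, 0, 0, -2.4, 0, 0, 0]
  ]
}}

```text
clock: 6.5
ee_pos: [516.0, 350.3, 208.5]
tcp_rot: [3.138, -0.01, 0.828]
wrist_force: [-0.0, -0.2, 0.2]
grip_width: 49.6
gripper_force: 0.0
```

```bash
python3 g.py "514 100 220 30" "460 -250 230 -16.3" "456 -349 180 -16.3" "456 -349 85 -16.3"
```

```text
6.5 [516.  350.3 208.5] [179.8  -0.6  47.4] [-0.  -0.2  0.2] 49.60431510959599 0.0
514 100 220 30 -> [-3.71, 3.36, -0.26, 0.01, -0.07, 2.18]
460 -250 230 -16.3 -> [-4.44, 5.52, -0.2, 0.0, -0.0, 5.79]
456 -349 180 -16.3 -> [0.48, 1.92, 1.0, 0.0, 0.0, 0.0]
456 -349 85 -16.3 -> [0.0, -0.0, 1.9, 0.0, 0.0, 0.0]
```

Call:
{"name": "drive_tool", "arguments": {
  "increments": [
    [50, -3.71, 3.36, -0.26, 0, -0.07, 2.18],
    [50, -3.71, 3.36, -0.26, 0, -0.07, 2.18],
    [50, -3.71, 3.36, -0.26, 0, -0.07, 2.18],
    [50, -3.71, 3.36, -0.26, 0, -0.07, 2.18],
    [50, -3.71, 3.36, -0.26, 0, -0.07, 2.18],
    [50, -3.71, 3.36, -0.26, 0, -0.07, 2.18],
    [50, -3.71, 3.36, -0.26, 0, -0.07, 2.18]
  ]
}}

```text
clock: 7.2
ee_pos: [511.7, 97.5, 215.1]
tcp_rot: [3.14, 0.009, 0.521]
wrist_force: [-0.2, 0.7, -0.2]
grip_width: 50.2
gripper_force: 0.0
```

```bash
python3 - <<'E'
from cell import *
import cv2,numpy as np
o=np.zeros((560,760,3),np.uint8)
def put(c,x,y,w,h,s,ox,oy): o[oy:oy+h*s,ox:ox+w*s]=cv2.resize(c["img"][y:y+h,x:x+w],(w*s,h*s),interpolation=cv2.INTER_CUBIC)
t=capture("top");np.savez("top2.npz",**t);s=capture("side");np.savez("side2.npz",**s)
put(t,125,205,60,70,4,0,0); put(s,195,325,90,70,4,240,0)
put(t,425,220,60,90,3,0,285); put(s,365,180,80,60,4,240,285)
print(sense()["ee_pos"],sense()["tcp_rot"])
cv2.imwrite("pics/m2.png",o)
E
python3 g.py "460 -250 230 -16.3" "456 -349 180 -16.3" "456 -349 85 -16.3"
```

```text
[511.5913659  99.1677616 214.8303   ] [3.14022959 0.00927848 0.52327951]
7.3 [511.6  99.2 214.8] [179.9   0.5  30. ] [ 0.  -0.1  0.8] 50.146679196037894 0.0
460 -250 230 -16.3 -> [-4.39, 5.53, -0.26, 0.04, 0.06, 5.79]
456 -349 180 -16.3 -> [0.48, 1.92, 1.0, 0.0, 0.0, 0.0]
456 -349 85 -16.3 -> [0.0, -0.0, 1.9, 0.0, 0.0, 0.0]
```

View pics/m2.png

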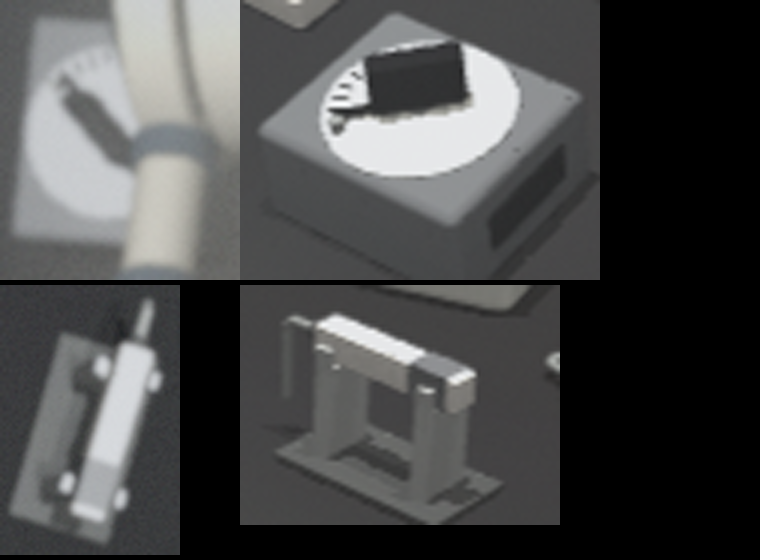

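The pointer's needle now sits by the pin. The side crop shows the wand handle's top corners at roughly (318,328), (335,315), (447,383) and (474,372) in crop pixels. I'll triangulate from both cameras.

```bash
python3 - <<'E'
from h import *
np.set_printoptions(precision=1,suppress=True)
T=load("top0.npz");S=load("side0.npz")
f=lambda u,v:(365+(u-240)/4,180+(v-285)/4)
w=atz(S,[f(318,328),f(335,315),f(447,383),f(474,372)],106); print("wand side",w,w.mean(0))
t=lambda u,v:(425+u/3,220+(v-285)/3)
w=atz(T,[t(122,342),t(155,350),t(72,513),t(103,520)],106); print("wand top",w,w.mean(0))
# rest base plate corners z=8
print("rest side",atz(S,[f(277,452),f(503,485)],8)); print("rest top",atz(T,[t(62,333),t(12,516)],8))
# chamber seam in the side picture: enlarged crop
o=cv2.resize(S["img"][230:305,250:350],None,fx=7,fy=7,interpolation=cv2.INTER_CUBIC); cv2.imwrite("pics/s3.png",o)
m=proj(S,[[603.6,-48.9,81],[629,68,81],[525,-31.8,81]]); print((m-[250,230])*7)
E
```

```text
wand side [[ 515.7 -351.9  106. ]
 [ 513.3 -375.9  106. ]
 [ 403.1 -317.6  106. ]
 [ 392.6 -340.7  106. ]] [ 456.2 -346.5  106. ]
wand top [[ 522.2 -356.4  106. ]
 [ 516.9 -380.2  106. ]
 [ 397.3 -320.6  106. ]
 [ 392.9 -342.8  106. ]] [ 457.3 -350.   106. ]
rest side [[ 536.5 -332.4    8. ]
 [ 373.  -364.1    8. ]]
rest top [[ 539.  -333.1    8. ]
 [ 394.2 -294.8    8. ]]
[[373.2  75. ]
 [136.5 215.3]
 [536.3 151.8]]
```

View pics/s3.png

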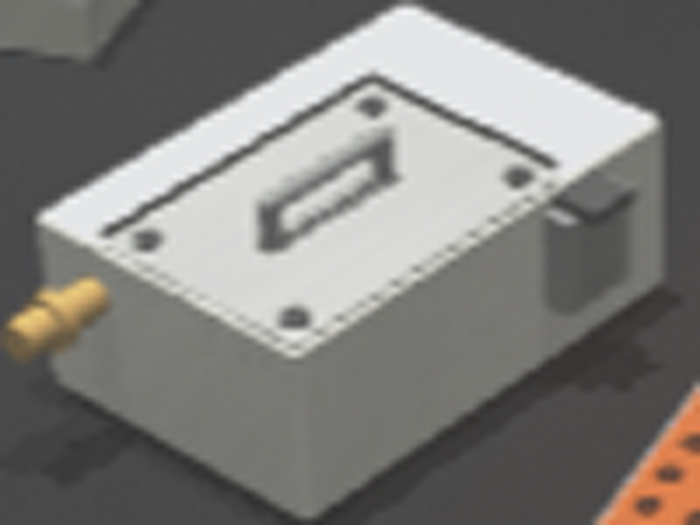

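Both views agree on the seam: the corner is seen at (374,78) against a predicted (373,75), and the start and end fall on the dark line. Next I go to the wand.

Call:
{"name": "drive_tool", "arguments": {
  "increments": [
    [60, -4.39, 5.53, -0.26, 0.04, 0.06, 5.79],
    [60, -4.39, 5.53, -0.26, 0.04, 0.06, 5.79],
    [60, -4.39, 5.53, -0.26, 0.04, 0.06, 5.79],
    [60, -4.39, 5.53, -0.26, 0.04, 0.06, 5.79],
    [60, -4.39, 5.53, -0.26, 0.04, 0.06, 5.79],
    [60, -4.39, 5.53, -0.26, 0.04, 0.06, 5.79],
    [60, -4.39, 5.53, -0.26, 0.04, 0.06, 5.79],
    [60, -4.39, 5.53, -0.26, 0.04, 0.06, 5.79],
    [60, -4.39, 5.53, -0.26, 0.04, 0.06, 5.79]
  ]
}}

```text
clock: 8.2
ee_pos: [460.0, -250.7, 230.1]
tcp_rot: [-3.141, 0.0, -0.286]
wrist_force: [-0.4, 0.7, -0.2]
grip_width: 59.7
gripper_force: 0.0
```

Call:
{"name": "drive_tool", "arguments": {
  "increments": [
    [60, 0.48, 1.92, 1.0, 0, 0, 0],
    [60, 0.48, 1.92, 1.0, 0, 0, 0],
    [60, 0.48, 1.92, 1.0, 0, 0, 0],
    [60, 0.48, 1.92, 1.0, 0, 0, 0],
    [60, 0.48, 1.92, 1.0, 0, 0, 0]
  ]
}}

```text
clock: 8.7
ee_pos: [456.2, -347.4, 180.5]
tcp_rot: [-3.141, 0.001, -0.284]
wrist_force: [0.2, -0.1, 0.3]
grip_width: 60.1
gripper_force: 0.0
```

```bash
python3 g.py "457 -348.7 85 -16.3"
```

```text
8.7 [ 456.2 -347.4  180.5] [-179.9    0.   -16.3] [ 0.2 -0.1  0.3] 60.08160719759999 0.0
457 -348.7 85 -16.3 -> [0.02, 0.02, 1.91, -0.01, 0.0, 0.0]
```

Call:
{"name": "drive_tool", "arguments": {
  "increments": [
    [60, 0.01, 0, 0.7, 0, 0, 0],
    [60, 0.01, 0, 1.3, 0, 0, 0],
    [60, 0.01, 0, 1.7, 0, 0, 0],
    [60, 0.01, 0, 1.91, 0, 0, 0],
    [60, 0.01, 0, 1.91, 0, 0, 0]
  ]
}}

```text
clock: 9.2
ee_pos: [456.2, -348.1, 84.5]
tcp_rot: [-3.141, 0.001, -0.284]
wrist_force: [-0.0, -0.4, 0.2]
grip_width: 59.8
gripper_force: 0.0
```

Call:
{"name": "drive_tool", "arguments": {
  "increments": [
    [40, 0, 0, 0, 0, 0, 0],
    [30, 0, 0, 0, 0, 0, 0],
    [27, 0, 0, 0, 0, 0, 0],
    [25, 0, 0, 0, 0, 0, 0],
    [22, 0, 0, 0, 0, 0, 0],
    [0, 0, 0, 0, 0, 0, 0],
    [0, 0, 0, 0, 0, 0, 0],
    [0, 0, 0, 0, 0, 0, 0]
  ]
}}

```text
clock: 10.0
ee_pos: [456.2, -349.7, 85.5]
tcp_rot: [3.142, -0.001, -0.286]
wrist_force: [-0.0, 3.1, 10.9]
grip_width: 23.4
gripper_force: 58.1
```

```bash
python3 g.py
```

```text
10.0 [ 456.2 -349.7   85.5] [180.   -0.  -16.4] [-0.   3.1 10.9] 23.382893777539113 58.14515769481659
```

Call:
{"name": "drive_tool", "arguments": {
  "increments": [
    [0, 0, 0, -0.3, 0, 0, 0],
    [0, 0, 0, -0.8, 0, 0, 0],
    [0, 0, 0, -1.4, 0, 0, 0],
    [0, 0, 0, -2.0, 0, 0, 0],
    [0, 0, 0, -2.5, 0, 0, 0],
    [0, 0, 0, -2.5, 0, 0, 0]
  ]
}}

```text
clock: 10.6
ee_pos: [457.1, -350.8, 213.2]
tcp_rot: [3.139, -0.005, -0.286]
wrist_force: [0.1, -0.4, -2.1]
grip_width: 23.2
gripper_force: 59.1
```

```bash
python3 g.py "533 96.4 200 -16.4" "533 96.4 158 -16.4"
```

```text
10.6 [ 457.1 -350.8  213.2] [179.9  -0.3 -16.4] [ 0.1 -0.4 -2.1] 23.214442312772803 59.07355070114136
533 96.4 200 -16.4 -> [-1.06, -9.01, 0.24, 0.02, -0.03, 0.0]
533 96.4 158 -16.4 -> [-0.0, -0.0, 0.84, 0.0, 0.0, 0.0]
```

Call:
{"name": "drive_tool", "arguments": {
  "increments": [
    [0, -0.1, -0.9, 0.1, 0, 0, 0],
    [0, -0.25, -1.9, 0.2, 0, 0, 0],
    [0, -0.35, -2.9, 0.2, 0, 0, 0],
    [0, -0.47, -3.9, 0.2, 0, 0, 0],
    [0, -0.6, -4.9, 0.2, 0, 0, 0],
    [0, -0.7, -5.9, 0.2, 0, 0, 0],
    [0, -0.82, -6.9, 0.2, 0, 0, 0],
    [0, -0.95, -7.9, 0.2, 0, 0, 0],
    [0, -1.06, -8.6, 0.2, 0, 0, 0],
    [0, -1.06, -9.0, 0.2, 0, 0, 0]
  ]
}}

```text
clock: 11.6
ee_pos: [531.3, 100.1, 199.1]
tcp_rot: [-3.141, 0.001, -0.283]
wrist_force: [0.6, -1.2, -1.8]
grip_width: 23.1
gripper_force: 59.3
```

Call:
{"name": "drive_tool", "arguments": {
  "increments": [
    [0, 0, 0, 0.3, 0, 0, 0],
    [0, 0, 0, 0.6, 0, 0, 0],
    [0, 0, 0, 0.8, 0, 0, 0],
    [0, 0, 0, 0.8, 0, 0, 0],
    [0, 0, 0, 0.8, 0, 0, 0]
  ]
}}

```text
clock: 12.1
ee_pos: [531.9, 96.9, 159.9]
tcp_rot: [-3.142, 0.001, -0.286]
wrist_force: [-0.5, -1.3, -0.6]
grip_width: 23.0
gripper_force: 59.4
```

```bash
python3 g.py "533 96.4 158 -16.4"; python3 - <<'E'
from cell import *
from h import *
s=sense();p=s["ee_pos"];y=s["tcp_rot"][2];tip=np.array([p[0]+100*np.cos(y),p[1]+100*np.sin(y),p[2]-60.5]);print("tip",tip)
o=np.zeros((600,800,3),np.uint8)
def put(c,x,y,w,h,s,ox,oy): o[oy:oy+h*s,ox:ox+w*s]=cv2.resize(c["img"][y:y+h,x:x+w],(w*s,h*s),interpolation=cv2.INTER_CUBIC)
for n,k,x0,y0 in(("top",0,245,155),("side",1,240,200)):
    np.savez(f"{n}4.npz",**capture(n)); c=load(f"{n}4.npz"); put(c,x0,y0,65,90,6,k*400,0)
    print(n,proj(c,[tip,[629.2,68.3,81],[603.6,-48.9,81]]),(proj(c,[tip,[629.2,68.3,81]])-[x0,y0])*6+[k*400,0])
cv2.imwrite("pics/m4.png",o)
E
```

```text
12.1 [531.9  96.9 159.9] [-180.     0.   -16.4] [-0.5 -1.3 -0.6] 22.96397851147104 59.44754183292389
533 96.4 158 -16.4 -> [0.02, 0.0, 0.04, -0.0, 0.0, 0.0]
tip [627.80293843  68.68142906  99.38861831]
top [[273.54151439 187.68411763]
 [274.61416924 188.69058866]
 [326.02093509 201.00927056]] [[171.24908633 196.10470576]
 [177.68501542 202.14353197]]
side [[269.17096401 254.74863826]
 [269.36395359 260.7953304 ]
 [303.31606087 240.7113362 ]] [[575.02578403 328.49182954]
 [576.18372157 364.77198239]]
```

View pics/m4.png

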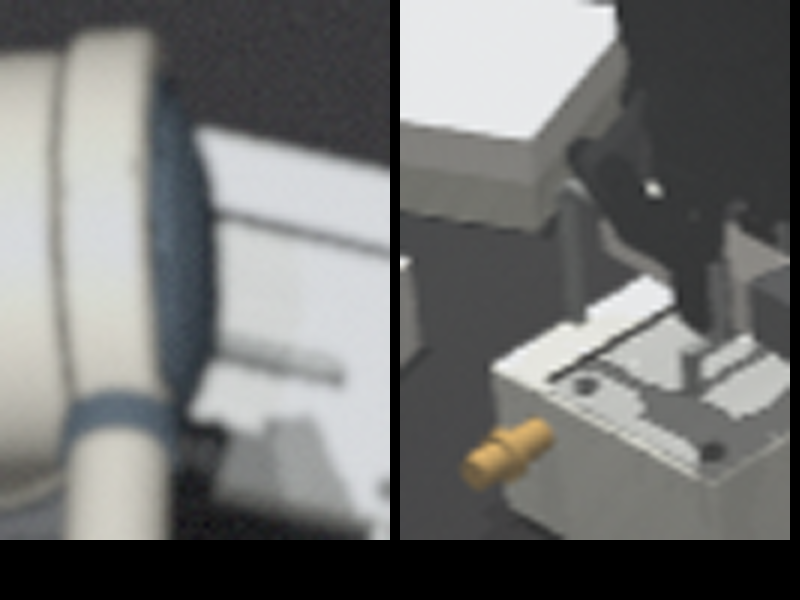

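The side crop shows the tip's lower end at about (576,321), against a predicted (575,328), and the seam line beneath it at (576,365). That puts the tip either a few mm high or farther away, so I'll check the tube with depth.

```bash
python3 - <<'E'
from h import *
np.set_printoptions(precision=1,suppress=True,linewidth=150)
S=load("side4.npz"); P=cloud(S).reshape(480,640,3)
for v in range(231,258,2):
    r=P[v,266:274]; print(v,S["img"][v,264:276].mean(1).round(),"x",r[:,0],"y",r[:,1],"z",r[3,2])
m=[(262,262),(276,256)]
print([P[v,u] for u,v in m], P[270:275,262:266].reshape(-1,3).mean(0))
E
```

```text
231 [103. 107. 109. 102. 111. 133. 118.  71.  62.  61.  58.  56.] x [785.  625.5 620.5 620.4 618.9 558.  552.8 547.3] y [-134.1   71.7   74.5   70.6   68.7  146.5  150.   153.8] z 169.84757085671134
233 [104.  99.  90.  86.  84.  79.  83.  86.  72.  59.  59.  58.] x [782.1 629.5 622.7 623.2 615.4 614.1 607.5 553. ] y [-129.4   67.1   72.2   67.6   74.1   72.    77.   146.7] z 161.91399555629738
235 [108.  94.  80.  90.  90.  81.  75.  73.  70.  67.  60.  57.] x [  nan 626.6 625.1 623.4 774.2 775.  769.8 602.2] y [   nan   71.6   69.7   68.  -137.  -142.9 -140.7   80.8] z 156.52516968813896
237 [ 73.  63.  78.  91.  89.  84.  75.  75.  75. 104. 110.  75.] x [778.5 628.8 627.2 623.5 770.  766.1 764.2 758.5] y [-122.9   69.5   67.6   68.7 -130.6 -130.1 -132.3 -129.3] z 151.31587291502035
239 [ 64.  70.  81.  87.  90.  84.  76.  76.  75.  93. 115. 109.] x [773.3 627.  625.2 627.2 622.1 758.1 753.4 755. ] y [-115.2   72.6   71.    64.5   67.3 -118.6 -116.9 -123.8] z 142.29031560876223
241 [ 76.  76.  78.  86.  90.  86.  79.  75.  75.  84. 105. 120.] x [766.4 631.6 624.7 624.5 623.2 758.3 
[... 949 characters left out ...]
[-55.9 -65.8  71.6  67.4  70.3  65.7  31.3  26.7] z 109.41727389639979
253 [ 75.  77.  97. 120. 119. 103. 118. 189. 225. 224. 224. 224.] x [729.7 726.9 655.1 625.6 625.1 624.9 639.4 640.3] y [-52.3 -53.   36.8  71.7  68.4  64.6  41.2  35.8] z 106.90444629126338
255 [166. 214. 226. 227. 227. 226. 226. 226. 227. 226. 223. 219.] x [647.1 651.3 645.8 644.7 643.1 638.5 638.  635.9] y [56.2 46.6 49.8 47.1 45.2 47.2 43.7 42.5] z 80.79023268698168
257 [227. 227. 227. 229. 229. 227. 228. 225. 221. 190. 111.  90.] x [644.8 645.3 642.2 637.7 638.5 633.1 633.5 630.4] y [59.9 55.3 55.3 57.2 52.1 55.1 50.5 50.6] z 82.96918966072401
[array([642. ,  81.3,  81.2]), array([625.9,  44. ,  81.7])] [nan nan nan]
```

```bash
python3 g.py "534.8 100.9 144 -16.4" 
```

```text
12.2 [532.2  96.9 160.4] [-180.    -0.   -16.4] [-0.5 -0.4 -1. ] 23.319826978358236 59.44743812084198
534.8 100.9 144 -16.4 -> [0.03, -0.09, 0.33, -0.0, -0.0, 0.0]
```

Call:
{"name": "drive_tool", "arguments": {
  "increments": [
    [0, 0.03, -0.09, 0.1, 0, 0, 0],
    [0, 0.03, -0.09, 0.2, 0, 0, 0],
    [0, 0.03, -0.09, 0.28, 0, 0, 0],
    [0, 0.03, -0.09, 0.33, 0, 0, 0],
    [0, 0.03, -0.09, 0.33, 0, 0, 0],
    [0, 0.03, -0.09, 0.33, 0, 0, 0]
  ]
}}

```text
clock: 12.8
ee_pos: [534.6, 101.0, 143.4]
tcp_rot: [-3.141, 0.0, -0.286]
wrist_force: [-0.4, -0.6, -1.1]
grip_width: 23.3
gripper_force: 59.4
```

```bash
python3 g.py "534.8 100.9 143 -16.4"; python3 - <<'E'
from cell import *
from h import *
np.set_printoptions(precision=1,suppress=True,linewidth=150)
s=sense();p=s["ee_pos"];tip=np.array([p[0]+95.3,p[1]-28.7,p[2]-57])
np.savez("side5.npz",**capture("side")); S=load("side5.npz"); x0,y0=240,225
print("tip",tip,(proj(S,[tip,[630,72.2,81],[629.2,68.3,81]])-[x0,y0])*10)
cv2.imwrite("pics/m5.png",cv2.resize(S["img"][y0:y0+55,x0:x0+70],None,fx=10,fy=10,interpolation=cv2.INTER_CUBIC))
P=cloud(S).reshape(480,640,3)
for v in range(250,262): print(v,S["img"][v,262:276].mean(1).round(),P[v,266:271,2])
E
```

```text
12.8 [534.6 101.  143.4] [-180.     0.   -16.4] [-0.4 -0.6 -1.1] 23.328829338475042 59.4479638338089
534.8 100.9 143 -16.4 -> [0.0, 0.0, 0.01, -0.0, 0.0, 0.01]
tip [629.9  72.3  86.4] [[280.4 347.1]
 [281.9 365. ]
 [293.6 358. ]]
250 [ 75.  74.  75.  78.  85.  89.  84.  77.  77.  97. 130. 202. 232. 211.] [114.4 117.3 116.8 112.1  -0.3]
251 [ 74.  74.  74.  77.  84.  89.  85.  85. 114. 199. 233. 232. 232. 232.] [109.9 116.  112.9 112.    1.7]
252 [ 74.  75.  74.  76.  83.  88.  87. 131. 210. 232. 232. 231. 231. 231.] [  3.7 111.1 109.2 108.6  80. ]
253 [ 74.  75.  74.  75.  84.  89.  87. 176. 228. 229. 225. 224. 224. 224.] [ -0.7 107.9 106.7 107.1  81.2]
254 [ 74.  76.  88. 103. 101.  89.  87. 174. 224. 225. 226. 225. 224. 224.] [  2.5 104.6 104.7 103.6  84.6]
255 [ 81. 109. 165. 195. 156.  89.  87. 148. 212. 227. 226. 226. 223. 219.] [ 80.9 101.3 101.2  99.8  81.2]
256 [140. 205. 228. 227. 186.  89.  88. 148. 213. 227. 227. 224. 192. 114.] [80.4 99.9 97.5 98.5 81.2]
257 [232. 230. 227. 227. 187.  91.  89. 123. 198. 225. 221. 190. 112.  90.] [78.8 95.4 95.2 93.2 82.1]
258 [227. 227. 227. 227. 195. 110.  88. 122. 192. 193. 112.  80.  96. 153.] [79.8 92.8 96.3 93.3 83. ]
259 [227. 227. 227. 227. 199. 118.  89.  94.  89.  73.  93. 167. 203. 194.] [81.6 89.3 88.4 86.2 82.1]
260 [227. 227. 228. 228. 215. 162.  98.  61.  74. 134. 177. 190. 194. 195.] [83.6 81.7 87.3 86.7 83.2]
261 [228. 228. 226. 223. 193. 113.  73.  90. 104. 110. 112. 154. 189. 192.] [82.4 84.  84.6 85.  80.5]
```

View pics/m5.png

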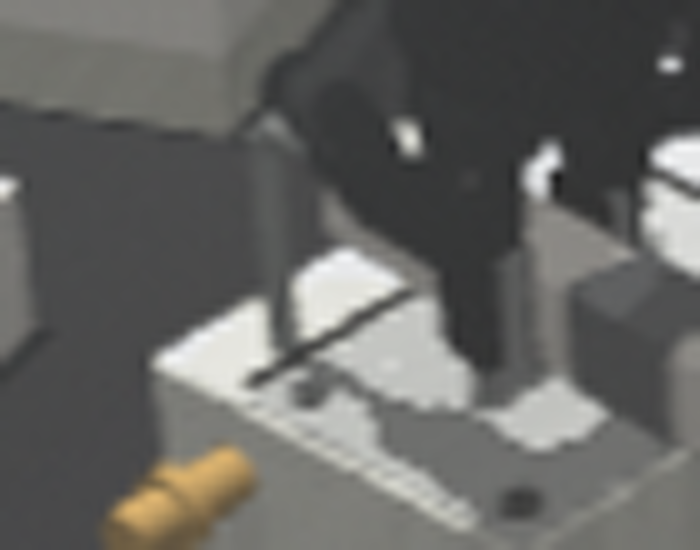

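The tip's end is at (282,348), matching the prediction of (280,347). It stands about 5 mm above the seam, whose point is predicted at (282,365). Now I sweep at 3 mm per row.

Call:
{"name": "drive_tool", "arguments": {
  "increments": [
    [0, 0.004, 0.06, 0.005, 0, 0, 0],
    [0, 0.008, 0.12, 0.005, 0, 0, 0],
    [0, 0.013, 0.18, 0.005, 0, 0, 0],
    [0, 0.017, 0.24, 0.005, 0, 0, 0],
    [0, 0.021, 0.3, 0.005, 0, 0, 0],
    [0, 0.026, 0.36, 0.005, 0, 0, 0],
    [0, 0.03, 0.42, 0.005, 0, 0, 0],
    [0, 0.034, 0.48, 0.005, 0, 0, 0],
    [0, 0.039, 0.54, 0.005, 0, 0, 0],
    [0, 0.043, 0.6, 0.005, 0, 0, 0]
  ]
}}

```text
clock: 13.85
ee_pos: [528.2, 71.4, 143.1]
tcp_rot: [-3.141, 0.0, -0.285]
wrist_force: [-0.2, -0.6, -2.1]
grip_width: 23.3
gripper_force: 59.4
```

Call:
{"name": "drive_tool", "arguments": {
  "increments": [
    [0, 0.004, 0.06, 0, 0, 0, 0],
    [0, 0.008, 0.12, 0, 0, 0, 0],
    [0, 0.013, 0.18, 0, 0, 0, 0],
    [0, 0.017, 0.24, 0, 0, 0, 0],
    [0, 0.021, 0.3, 0, 0, 0, 0],
    [0, 0.026, 0.36, 0, 0, 0, 0],
    [0, 0.03, 0.42, 0, 0, 0, 0],
    [0, 0.034, 0.48, 0, 0, 0, 0],
    [0, 0.039, 0.54, 0, 0, 0, 0],
    [0, 0.043, 0.6, 0, 0, 0, 0]
  ]
}}

```text
clock: 14.85
ee_pos: [521.7, 42.0, 143.1]
tcp_rot: [-3.141, 0.0, -0.285]
wrist_force: [0.4, 0.5, -1.5]
grip_width: 22.9
gripper_force: 59.4
```

```bash
python3 g.py "508.3 -20.2 143 -16.4" "426.2 -2.4 143 -16.4"; python3 - <<'E'
from cell import *
from h import *
s=sense();p=s["ee_pos"];tip=np.array([p[0]+95.3,p[1]-28.7,p[2]-57]); u=np.array([.213,.977]); d=tip[:2]-[603.6,-48.9]
print("tip",tip,"along",d@u,"off",d@[u[1],-u[0]])
o=np.zeros((480,800,3),np.uint8)
for n,k,x0,y0 in(("top",0,265,170),("side",1,255,215)):
    np.savez(f"{n}6.npz",**capture(n)); S=load(f"{n}6.npz")
    print((proj(S,[tip,[tip[0],tip[1],81]])-[x0,y0])*8+[400*k,0])
    o[:,400*k:400*k+400]=cv2.resize(S["img"][y0:y0+60,x0:x0+50],None,fx=8,fy=8,interpolation=cv2.INTER_CUBIC)
cv2.imwrite("pics/m6.png",o)
E
```

```text
14.85 [521.7  42.  143.1] [-180.     0.   -16.4] [ 0.4  0.5 -1.5] 22.90071519309639 59.44674789905548
508.3 -20.2 143 -16.4 -> [0.09, 1.27, 0.0, -0.0, 0.0, 0.01]
426.2 -2.4 143 -16.4 -> [-1.68, 0.12, 0.0, 0.0, 0.0, 0.0]
tip [617.03768295  13.30498145  86.10320089] along 63.63649334903851 off -0.12104480890295122
[[268.31749659 192.82093592]
 [269.45165116 196.18925271]]
[[645.16791146 275.40523082]
 [646.17186246 289.075625  ]]
```

View pics/m6.png

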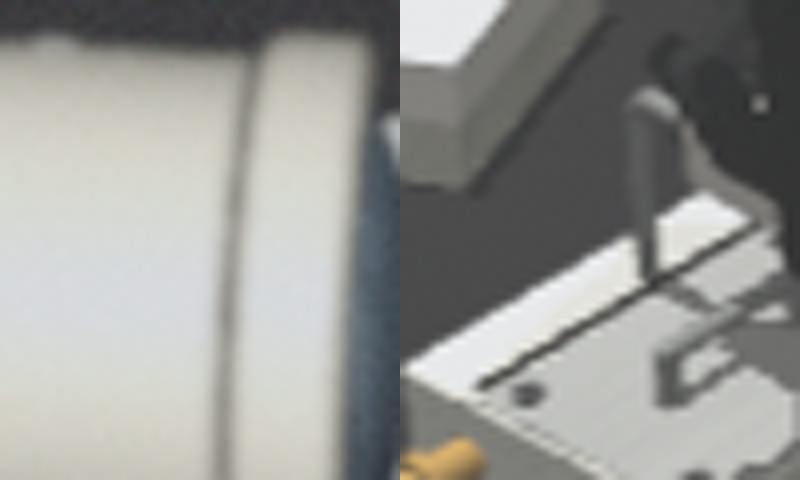

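The tip's end, at (648,280), is right over the dark line at about (647,289), so I continue to the corner.

Call:
{"name": "drive_tool", "arguments": {
  "increments": [
    [0, 0.004, 0.06, 0, 0, 0, 0],
    [0, 0.008, 0.12, 0, 0, 0, 0],
    [0, 0.013, 0.18, 0, 0, 0, 0],
    [0, 0.017, 0.24, 0, 0, 0, 0],
    [0, 0.021, 0.3, 0, 0, 0, 0],
    [0, 0.026, 0.36, 0, 0, 0, 0],
    [0, 0.03, 0.42, 0, 0, 0, 0],
    [0, 0.034, 0.48, 0, 0, 0, 0],
    [0, 0.039, 0.54, 0, 0, 0, 0],
    [0, 0.043, 0.6, 0, 0, 0, 0]
  ]
}}

```text
clock: 15.95
ee_pos: [515.4, 12.6, 143.1]
tcp_rot: [-3.141, 0.0, -0.286]
wrist_force: [1.2, 0.2, -2.1]
grip_width: 23.4
gripper_force: 59.4
```

Call:
{"name": "drive_tool", "arguments": {
  "increments": [
    [0, 0.004, 0.06, 0, 0, 0, 0],
    [0, 0.008, 0.12, 0, 0, 0, 0],
    [0, 0.013, 0.18, 0, 0, 0, 0],
    [0, 0.017, 0.24, 0, 0, 0, 0],
    [0, 0.021, 0.3, 0, 0, 0, 0],
    [0, 0.026, 0.36, 0, 0, 0, 0],
    [0, 0.03, 0.42, 0, 0, 0, 0],
    [0, 0.034, 0.48, 0, 0, 0, 0],
    [0, 0.039, 0.54, 0, 0, 0, 0],
    [0, 0.043, 0.6, 0, 0, 0, 0]
  ]
}}

```text
clock: 16.95
ee_pos: [509.0, -16.8, 143.1]
tcp_rot: [-3.141, 0.0, -0.286]
wrist_force: [0.3, -0.6, -1.7]
grip_width: 23.4
gripper_force: 59.4
```

Call:
{"name": "drive_tool", "arguments": {
  "increments": [
    [0, 0.004, 0.04, 0, 0, 0, 0],
    [0, 0.004, 0.065, 0, 0, 0, 0],
    [0, 0.004, 0.065, 0, 0, 0, 0]
  ]
}}

```text
clock: 17.25
ee_pos: [508.3, -19.9, 143.1]
tcp_rot: [-3.141, 0.0, -0.286]
wrist_force: [-0.5, -0.5, -1.2]
grip_width: 23.1
gripper_force: 59.4
```

```bash
python3 g.py "508.3 -20.2 143 -16.4" "426.2 -2.4 143 -16.4"
```

```text
17.25 [508.3 -19.9 143.1] [-180.     0.   -16.4] [-0.5 -0.5 -1.2] 23.11163399850926 59.447699189186096
508.3 -20.2 143 -16.4 -> [0.0, 0.01, 0.0, -0.0, 0.0, 0.0]
426.2 -2.4 143 -16.4 -> [-1.68, 0.12, 0.0, 0.0, 0.0, 0.0]
```

Call:
{"name": "drive_tool", "arguments": {
  "increments": [
    [0, -0.06, 0.004, 0, 0, 0, 0],
    [0, -0.12, 0.008, 0, 0, 0, 0],
    [0, -0.18, 0.013, 0, 0, 0, 0],
    [0, -0.24, 0.017, 0, 0, 0, 0],
    [0, -0.3, 0.021, 0, 0, 0, 0],
    [0, -0.36, 0.026, 0, 0, 0, 0],
    [0, -0.42, 0.03, 0, 0, 0, 0],
    [0, -0.48, 0.034, 0, 0, 0, 0],
    [0, -0.54, 0.039, 0, 0, 0, 0],
    [0, -0.6, 0.043, 0, 0, 0, 0]
  ]
}}

```text
clock: 18.25
ee_pos: [478.7, -13.3, 143.1]
tcp_rot: [-3.141, 0.0, -0.286]
wrist_force: [1.0, -1.1, -2.0]
grip_width: 23.1
gripper_force: 59.4
```

```bash
python3 g.py "426.2 -2.4 143 -16.4"; python3 - <<'E'
from cell import *
from h import *
s=sense();p=s["ee_pos"];tip=np.array([p[0]+95.3,p[1]-28.7,p[2]-57])
o=np.zeros((480,800,3),np.uint8)
for n,k,x0,y0 in(("top",0,295,185),("side",1,290,215)):
    np.savez(f"{n}7.npz",**capture(n)); S=load(f"{n}7.npz")
    print((proj(S,[tip,[tip[0],tip[1],81]])-[x0,y0])*8+[400*k,0])
    o[:,400*k:400*k+400]=cv2.resize(S["img"][y0:y0+60,x0:x0+50],None,fx=8,fy=8,interpolation=cv2.INTER_CUBIC)
cv2.imwrite("pics/m7.png",o)
E
```

```text
18.25 [478.7 -13.3 143.1] [-180.     0.   -16.4] [ 1.  -1.1 -2. ] 23.076180041772247 59.447550773620605
426.2 -2.4 143 -16.4 -> [-1.07, 0.09, 0.0, -0.0, 0.0, 0.0]
[[220.68579646 228.67066905]
 [221.02353334 231.41304142]]
[[574.08098191 225.17793332]
 [574.68385815 238.78970761]]
```

View pics/m7.png

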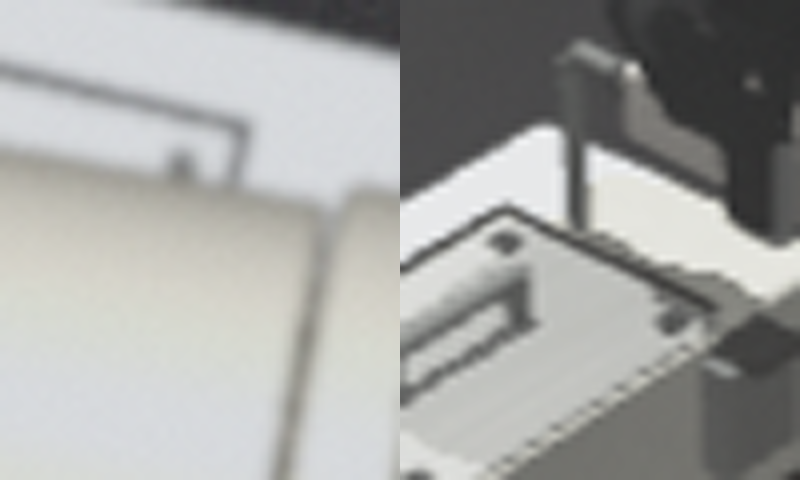

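The side view shows the tip's end at (576,226), directly above the line at about (576,240). I continue to just past the seam's end.

Call:
{"name": "drive_tool", "arguments": {
  "increments": [
    [0, -0.06, 0.005, 0, 0, 0, 0],
    [0, -0.12, 0.01, 0, 0, 0, 0],
    [0, -0.18, 0.015, 0, 0, 0, 0],
    [0, -0.24, 0.02, 0, 0, 0, 0],
    [0, -0.3, 0.025, 0, 0, 0, 0],
    [0, -0.36, 0.03, 0, 0, 0, 0],
    [0, -0.42, 0.035, 0, 0, 0, 0],
    [0, -0.48, 0.04, 0, 0, 0, 0],
    [0, -0.54, 0.045, 0, 0, 0, 0],
    [0, -0.6, 0.05, 0, 0, 0, 0]
  ]
}}

```text
clock: 19.35
ee_pos: [449.2, -7.2, 143.1]
tcp_rot: [-3.141, 0.0, -0.285]
wrist_force: [-0.1, 0.5, -2.3]
grip_width: 22.9
gripper_force: 59.4
```

Call:
{"name": "drive_tool", "arguments": {
  "increments": [
    [0, -0.06, 0.005, 0, 0, 0, 0],
    [0, -0.12, 0.01, 0, 0, 0, 0],
    [0, -0.18, 0.015, 0, 0, 0, 0],
    [0, -0.24, 0.02, 0, 0, 0, 0],
    [0, -0.3, 0.025, 0, 0, 0, 0],
    [0, -0.36, 0.03, 0, 0, 0, 0],
    [0, -0.42, 0.035, 0, 0, 0, 0],
    [0, -0.48, 0.04, 0, 0, 0, 0],
    [0, -0.49, 0.04, 0, 0, 0, 0],
    [0, -0.49, 0.04, 0, 0, 0, 0]
  ]
}}

```text
clock: 20.35
ee_pos: [425.3, -2.3, 143.1]
tcp_rot: [-3.141, 0.0, -0.285]
wrist_force: [-0.4, -0.5, -0.8]
grip_width: 23.2
gripper_force: 59.4
```

```bash
python3 g.py "426.2 -2.4 215 -16.4" "456.5 -349.5 200 -16.4" "456.5 -349.5 100 -16.4"
```

```text
20.35 [425.3  -2.3 143.1] [-180.     0.   -16.4] [-0.4 -0.5 -0.8] 23.238500290991073 59.448180198669434
426.2 -2.4 215 -16.4 -> [0.02, -0.0, -1.44, -0.0, 0.0, 0.01]
456.5 -349.5 200 -16.4 -> [2.54, 6.49, 0.3, 0.0, 0.0, 0.0]
456.5 -349.5 100 -16.4 -> [-0.0, -0.0, 2.0, 0.0, 0.0, 0.0]
```

Call:
{"name": "drive_tool", "arguments": {
  "increments": [
    [0, 0, 0, -0.4, 0, 0, 0],
    [0, 0, 0, -0.9, 0, 0, 0],
    [0, 0, 0, -1.4, 0, 0, 0],
    [0, 0, 0, -1.44, 0, 0, 0]
  ]
}}

```text
clock: 20.75
ee_pos: [426.8, -2.5, 217.5]
tcp_rot: [-3.141, -0.004, -0.285]
wrist_force: [0.5, -0.2, -1.5]
grip_width: 23.2
gripper_force: 59.4
```

Call:
{"name": "drive_tool", "arguments": {
  "increments": [
    [0, 0.3, 0.8, 0, 0, 0, 0],
    [0, 0.65, 1.7, 0.1, 0, 0, 0],
    [0, 1.0, 2.6, 0.1, 0, 0, 0],
    [0, 1.35, 3.5, 0.1, 0, 0, 0],
    [0, 1.7, 4.4, 0.2, 0, 0, 0],
    [0, 2.05, 5.2, 0.3, 0, 0, 0],
    [0, 2.35, 6.0, 0.3, 0, 0, 0],
    [0, 2.54, 6.49, 0.3, 0, 0, 0],
    [0, 2.54, 6.49, 0.3, 0, 0, 0],
    [0, 2.54, 6.49, 0.3, 0, 0, 0]
  ]
}}

```text
clock: 21.75
ee_pos: [455.4, -349.5, 199.0]
tcp_rot: [-3.141, 0.001, -0.287]
wrist_force: [-0.7, 0.9, -1.9]
grip_width: 23.4
gripper_force: 59.5
```

```bash
python3 g.py "456.2 -349.7 105 -16.4" "456.2 -349.7 85 -16.4"
```

```text
21.75 [ 455.4 -349.5  199. ] [-1.799e+02  1.000e-01 -1.640e+01] [-0.7  0.9 -1.9] 23.39911628776959 59.54788327217102
456.2 -349.7 105 -16.4 -> [0.02, 0.0, 1.88, -0.01, 0.01, -0.0]
456.2 -349.7 85 -16.4 -> [-0.0, -0.0, 0.4, 0.0, 0.0, 0.0]
```

Call:
{"name": "drive_tool", "arguments": {
  "increments": [
    [0, 0.02, 0, 0.7, 0, 0, 0],
    [0, 0.02, 0, 1.3, 0, 0, 0],
    [0, 0.02, 0, 1.8, 0, 0, 0],
    [0, 0.02, 0, 2.0, 0, 0, 0],
    [0, 0.02, 0, 2.15, 0, 0, 0],
    [0, 0.02, 0, 2.2, 0, 0, 0],
    [0, 0.02, 0, 2.2, 0, 0, 0]
  ]
}}

```text
clock: 22.45
ee_pos: [457.1, -349.7, 90.6]
tcp_rot: [3.142, -0.0, -0.285]
wrist_force: [0.5, 0.3, -1.6]
grip_width: 23.1
gripper_force: 59.6
```

Call:
{"name": "drive_tool", "arguments": {
  "increments": [
    [0, 0, 0, 0.03, 0, 0, 0],
    [0, 0, 0, 0.05, 0, 0, 0],
    [0, 0, 0, 0.05, 0, 0, 0]
  ]
}}

```text
clock: 22.75
ee_pos: [456.9, -349.8, 87.8]
tcp_rot: [3.142, -0.0, -0.285]
wrist_force: [0.9, -0.4, -1.9]
grip_width: 22.9
gripper_force: 59.6
```

Call:
{"name": "drive_tool", "arguments": {
  "increments": [
    [0, 0, 0, 0.02, 0, 0, 0],
    [0, 0, 0, 0.03, 0, 0, 0],
    [0, 0, 0, 0.03, 0, 0, 0]
  ]
}}

```text
clock: 23.05
ee_pos: [456.8, -349.7, 86.0]
tcp_rot: [-3.141, 0.0, -0.286]
wrist_force: [0.7, 0.2, -1.7]
grip_width: 23.5
gripper_force: 59.6
```

Call:
{"name": "drive_tool", "arguments": {
  "increments": [
    [0, 0, 0, 0.01, 0, 0, 0],
    [0, 0, 0, 0.02, 0, 0, 0],
    [0, 0, 0, 0.02, 0, 0, 0]
  ]
}}

```text
clock: 23.35
ee_pos: [456.8, -349.7, 85.6]
tcp_rot: [-3.142, -0.0, -0.285]
wrist_force: [-4.1, 1.6, 9.8]
grip_width: 23.0
gripper_force: 61.2
```

Call:
{"name": "drive_tool", "arguments": {
  "increments": [
    [0, 0, 0, 0.01, 0, 0, 0],
    [0, 0, 0, 0.02, 0, 0, 0],
    [0, 0, 0, 0.02, 0, 0, 0]
  ]
}}

```text
clock: 23.65
ee_pos: [456.8, -349.8, 85.5]
tcp_rot: [3.141, -0.001, -0.285]
wrist_force: [-6.3, 5.8, 28.1]
grip_width: 23.1
gripper_force: 63.8
```

Call:
{"name": "drive_tool", "arguments": {
  "increments": [
    [0, 0, 0, -0.02, 0, 0, 0],
    [26, 0, 0, -0.02, 0, 0, 0],
    [32, 0, 0, -0.02, 0, 0, 0],
    [45, 0, 0, -0.02, 0, 0, 0],
    [60, 0, 0, -0.02, 0, 0, 0],
    [60, 0, 0, -0.02, 0, 0, 0],
    [60, 0, 0, -0.02, 0, 0, 0]
  ]
}}

```text
clock: 24.35
ee_pos: [456.8, -349.7, 84.9]
tcp_rot: [-3.141, 0.0, -0.285]
wrist_force: [0.3, -0.9, 0.2]
grip_width: 60.1
gripper_force: 0.0
```

Call:
{"name": "drive_tool", "arguments": {
  "increments": [
    [60, 0, 0, -0.3, 0, 0, 0],
    [60, 0, 0, -0.9, 0, 0, 0],
    [60, 0, 0, -1.7, 0, 0, 0],
    [60, 0, 0, -2.6, 0, 0, 0],
    [60, 0, 0, -3, 0, 0, 0]
  ]
}}

```text
clock: 24.85
ee_pos: [457.7, -350.5, 238.9]
tcp_rot: [3.14, -0.004, -0.285]
wrist_force: [0.2, 0.1, -0.3]
grip_width: 59.8
gripper_force: 0.0
```

Call:
{"name": "drive_tool", "arguments": {
  "increments": [
    [60, -2, 0, -0.5, 0, 0, 0],
    [60, -3, 3, -0.5, 0, 0, 0],
    [60, -3, 3, -0.5, 0, 0, 0],
    [60, -3, 3, -0.5, 0, 0, 0],
    [60, -3, 3, -0.5, 0, 0, 0],
    [60, -3, 3, -0.5, 0, 0, 0]
  ]
}}

```text
clock: 25.45
ee_pos: [267.9, -453.9, 260.4]
tcp_rot: [3.14, 0.0, -0.289]
wrist_force: [1.2, 0.5, -0.3]
grip_width: 60.1
gripper_force: 0.0
```

```bash
python3 - <<'E'
from cell import *
from h import *
s=sense();print(s["ee_pos"],s["wrist_force"],s["joint_vel"].round(3))
o=np.zeros((600,800,3),np.uint8)
for n,k,x0,y0,w,h in(("top",0,420,215,65,95),("side",1,365,180,80,60)):
    np.savez(f"{n}8.npz",**capture(n)); A=load(f"{n}0.npz") if k==0 else load("side2.npz");B=load(f"{n}8.npz")
    f=3 if k==0 else 4
    for j,c in enumerate((A,B)):
        im=cv2.resize(c["img"][y0:y0+h,x0:x0+w],None,fx=f,fy=f,interpolation=cv2.INTER_CUBIC)
        o[300*k:300*k+im.shape[0],400*j:400*j+im.shape[1]]=im
c=load("side8.npz"); o[0:210,600:800]=cv2.resize(c["img"][325:395,200:267],(200,210))
for n,a in(("top","top0"),("side","side2")):
    q=[rect(cloud(load(f)),(340,560),(-420,-280),(102,112))[1] for f in(a+".npz",n+"8.npz")];print(q)
cv2.imwrite("pics/m8.png",o)
E
```

```text
[ 267.92315747 -453.87904457  260.37408281] [ 1.17692858  0.53423837 -0.31368328] [ 0.068 -0.003  0.022  0.021 -0.004  0.064]
[((468.525390625, -352.861328125), (25.23400115966797, 150.79884338378906), 73.36371612548828), ((461.4557189941406, -353.3458557128906), (25.272480010986328, 136.5011749267578), 73.91759490966797)]
[((463.6724548339844, -351.220703125), (37.456905364990234, 151.4877471923828), 73.6503677368164), ((463.3956298828125, -350.7311096191406), (35.638912200927734, 147.167724609375), 75.97126770019531)]
```

View pics/m8.png

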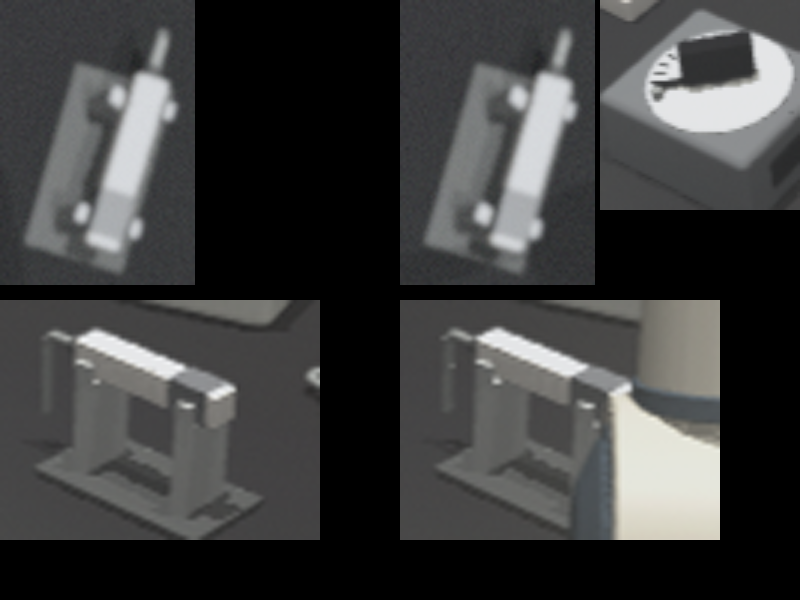

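The before and after crops match. The handle front stays at about (95,330) in the side view, the wand sits between the prongs as before, and the pointer is still at its pin. I'll let the arm settle and hand in.

Call:
{"name": "drive_tool", "arguments": {
  "increments": [
    [60, 0, 0, 0, 0, 0, 0],
    [60, 0, 0, 0, 0, 0, 0],
    [60, 0, 0, 0, 0, 0, 0]
  ]
}}

```text
clock: 25.85
ee_pos: [271.3, -450.9, 260.0]
tcp_rot: [-3.141, 0.0, -0.284]
wrist_force: [0.0, 0.8, 0.4]
grip_width: 59.9
gripper_force: 0.0
```

```bash
python3 -c "
from cell import *;print(sense()['joint_vel'].round(3));print(job_done())"
```

```text
[-0.004 -0.002 -0.001 -0.     0.     0.   ]
the job is handed in; nothing more can be done
None
```

I handed the job in at about 26 s: the pointer was turned back to its zero stop, the whole seam swept at about 3 cm/s with the tip roughly 5 mm above the line, and the wand laid back in its rest; no verdict came back.

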